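Load the drive tester and hold its sprung cover at the index

TASK

Push the hard drive along the tester's channel, under the bridge, until it is fully home against the stop. Then lift the spring-loaded cover by its front tab until the pointer pin on the cover's side lines up with the index clamp on the quadrant plate, and finish while still holding the cover steady there with the gripper (it snaps shut if released), so that a colleague can get at the connector. Leave the drive home, the index clamp as it is set and the other things on the bench where they are.

Things in the scene. Friction and masses are not known exactly. Their poses are not given: they have to be found in the camera images.
- tester: Drive tester fixed to the bench: grey housing (local x -98 to +30 mm, 123 wide, walls 62 high) with an aluminium channel in front (x -235 to -98). Origin: on the bench under the middle of the hinge line; x runs along the channel to the rear, y left, z up. Channel floor 8 mm above the bench, 107 mm wide between side rails 8 mm thick with tops at 19 mm.
- drive_stop (a point): Foot of the stop that the drive's rear end must meet: middle of the rear block's face, on the channel floor (8 mm above the bench), 18 mm in front of the hinge line. Axes as the tester's. The drive slides in under a fixed bridge over the housing's mouth, 72 to 80 mm in front of this point, underside 44 mm above the bench.
- drive: White and grey hard drive, 147 x 102 x 28 mm, 0.3 to 0.6 kg, loose, flat on the channel floor, partly inserted under the bridge. Origin: centre of its underside; x along its length to the stop, z up. Home, its origin is 74 mm in front of the stop, its front end 147 mm (12 mm ahead of the shut tab's end); it starts 35 to 65 mm short. Push it on the middle of its front end face.
- cover: Grey sprung cover, 96 x 126 x 8 mm, opens 0 to 1.2 rad. Origin: on the hinge axis; shut, it is level with axes as the tester's. Opening by a turns it about +y: a point r in front of the hinge goes to x = -r cos a, z = 66 mm + r sin a in the tester's frame. A spring pulls it shut: 0.4 N m plus 0.5 per rad, and 0.22 kg weight, so 4 to 8 N at the tab.
- cover_hinge (a point): Middle of the hinge line, 66 mm above the bench; fixed to the tester, axes as the tester's (hinge along y).
- cover_tab (a point): Grip point amid the cover's dark front tab, 130 mm in front of the hinge: a tongue 20 mm wide (y), 10 thick, from the cover's front edge (98 mm from the hinge) to a rolled end (13 thick) at 153 mm, free on both sides. Shut, it is 66 mm above the bench, 30 above the drive's top. Pinch its 20 mm width from above; it can turn between upright fingers as the cover rises.
- cover_pointer (a point): Tip of the steel pointer pin, 5 mm thick, on the cover's left (+y) edge: 70 mm in front of the hinge line, 74 mm left of the middle.
- index_mark (a point): Where the pointer tip belongs: at the tooth of the dark index clamp, 70 mm from the hinge line, 74 mm left of the middle. The clamp (12 x 14 x 11 mm, round thumb screw) rides on the quadrant plate outside the left wall, reaching 92 mm left and 88 mm from the hinge; set anew each time, 0.5 to 0.85 rad above level seen from the hinge; stiff but can be shoved.
- meter: Yellow multimeter, 158 x 78 x 44 mm, loose on the bench right of the tester; bystander. Origin: centre of underside. Further right, at about y = -0.5 and beyond, tall computer towers stand on the bench: keep the arm clear of them.
- dish: Round light parts dish, 111 mm across, 22 mm high, loose left of the channel; bystander. Origin: centre of underside.
- driver: Red-handled screwdriver, 204 mm long (its y axis), 28 mm thick, loose right of the channel; bystander. Origin: middle of its underside.
Mind the look-alikes: they are no part of the job. What is shaped like the drive but green or pink is not meant.

How it is judged:
On the way, in this order (a step that is already met when the one before it is completed fails the run):
1. the drive is home against the stop (within 4 mm) while the cover is still shut (under 0.1 rad) (x of drive in the frame of tester above -0.096 m and angle between cover's own z axis and vertical below 0.1 rad), for 0.2 s.
2. the cover is lifted by the gripper (past 0.3 rad) (angle between cover's own z axis and vertical above 0.3 rad and contact force between the fingers and cover above 1 N), for 0.1 s.
At the end, for the whole second after the job is handed in: The gripper's fingers hold the cover still (contact over 2 N, under 0.1 rad/s) with the pointer tip within 6 mm of the index mark (about 5 degrees); the drive lies flat in the channel within 5 mm of home and does not prop the cover (distance between cover_pointer and index_mark below 0.006 m and angular speed of cover below 0.1 rad/s and contact force between the fingers and cover above 2 N and contact force between cover and drive below 0.5 N and x of drive in the frame of tester above -0.097 m and z of drive in the frame of tester below 0.012 m); the arm keeps its last pose, push and grip.
It fails at once if the index clamp is shoved (over 5 mm) (distance of index_mark from where it was at the start of the episode above 0.005 m).
It fails at once if a bystander (multimeter, dish, screwdriver) is moved more than 30 mm (distance of any of meter, dish, driver from where it was at the start of the episode above 0.03 m).
It also fails if it takes over 48 s, if anything falls off the work surface, if the arm or the gripper's body presses on something with over 40 N, if the wrist force passes 120 N, or if a joint passes its speed limit or range.

ROBOT

A 6-joint arm with a two-finger parallel gripper is mounted at the origin on a cart in front of the work surface, level with it; the furniture and walls round the work are solid. World frame = base frame: x ahead of the robot, y to its left, z up, the work surface at z = 0. Lengths are in m, angles in rad, forces in N, time in s.
With the tool pointing down it reaches from about 0.425 to 1.125 m from the base axis. Payload 14.9 kg.
Tool frame: the origin (TCP) lies on the centre line of the jaws, within the pads' length; the fingertips stand ahead of it and the grasp point (between the pads) lies 11 mm behind it (env.tip_extent is the z of the fingertips in the tool frame, in m); z points along the fingers, y is the line along which they close (so a half turn about z gives the same grasp; the last joint's range is limited). The gripper opens to 91 mm and grips with 3 to 60 N. Pads are 32 mm wide; open, the fingers measure 118 mm over their backs; the gripper's body (76 mm by 178 mm) begins 60 mm behind the grasp point.
Start: joints at [1.195, 0.379, 1.734, -0, 1.028, -0.033], TCP at [0.235, 0.659, 0.222] pointing down, gripper open.
Joint ranges: [-2.77, 2.77], [-0.74, 2.19], [0, 2.66], [-1.06, 4.2], [0.31, 2.87], [-3.08, 3.08]. Speed limits (rad/s): [1.89, 1.89, 2.39, 3.14, 3.14, 3.14].

INTERFACE

Orientations are given as a unit quaternion [w, x, y, z].
In Python, from plant import env, eoat, read_state, optics, job gives the robot as it stands. Calls block until the motion is done:
- env.movep(position, orientation): joint-space move of the TCP to a pose.
- env.move_l(position, ori=None, vel=0.15, guard=None): straight line of the TCP; ori=None keeps the orientation; vel is the mean speed in m/s. With guard (N) it stops when the force on the tool has changed by that much, and returns True; else False.
- env.move_j(angles): joint-space move.
- eoat.gripper_open() and eoat.gripper_close(): open the fingers fully, or close them until they stop; the grip force is fixed at half the most.
- env.wait(seconds).
- env.solve_ik(position, orientation): joint angles nearest the present ones, or None.
- read_state(): the state.
- optics.camera(name): name is "scene" or "top" or "wrist"; returns a dict with "image" (384x512x3 uint8, red, green, blue), "depth" (384x512 float32, m along the optical axis (not along the pixel's ray), 0 where there is no reading), "vertical_fov" (degrees; the focal length in pixels is half the picture's height over the tangent of half this angle, whatever the lens; pixels are square), "cx", "cy" (the principal point, pixels), "world_to_cam" (4x4, takes a point from world to camera coordinates). Camera axes: x right, y down, z forward; pixel columns grow to the right and rows downward; lengths in m; the calibration is good to about 2 mm. The wrist camera is an equidistant fisheye: a pixel r from the principal point sees the ray r / f radians off the axis. A picture is of the moment at which its call begins.
A pose or a line that the arm cannot do raises env.MotionError and nothing moves.
- job.close_job(): hands the job in; it is judged then, once.
The state is a dict: "time_s": time; "joint_pos": joint angles; "qvel": joint speeds; "tau": joint torques, N m; "position": TCP position; "ee_rot": TCP orientation; "wrist_force": force on the tool from outside, world axes, zero at the start; "moment": the same for the moment, N m; "gripper_width": opening from 0.0 (shut) to 1.0 (fully open); "gripper_force": force on a finger pad.
Only numpy, scipy, OpenCV 4.12 (cv2) and the standard library are available. Lean on these libraries where they do the work, as an engineer would, in place of code of your own. Each camera call takes 0.05 s, during which the arm holds its last target. There are 200 camera calls.

## Working session

There is one attempt and no reset: what is moved stays moved. The work goes in short steps, each a Python script; the robot and the scene stay as the last script left them, time stands still between calls to the robot, and variables do not carry over. Pictures are saved under pics/ and viewed, at most 10 in all, crops included, and the job is handed in when it is done.

```bash
ls; mkdir -p pics
cat > h.py <<'E'
import numpy as np, cv2
from plant import env, eoat, read_state, optics, job
def shot(n,tag):
    d=optics.camera(n); np.savez(f'pics/{tag}.npz',**d)
    cv2.imwrite(f'pics/{tag}.png',d['image'][:,:,::-1]); return d
def cloud(d):
    h,w=d['depth'].shape; f=h/2/np.tan(np.radians(d['vertical_fov'])/2)
    v,u=np.mgrid[:h,:w]; z=d['depth']
    p=np.stack([(u-d['cx'])*z/f,(v-d['cy'])*z/f,z,np.ones_like(z)],-1)
    P=(p@np.linalg.inv(d['world_to_cam']).T)[...,:3]; P[z==0]=np.nan; return P
E
python3 - <<'E'
from h import *
for n in ('scene','top'):
    d=shot(n,n+'0'); print(d['vertical_fov'],np.linalg.inv(d['world_to_cam']).round(3).tolist())
s=read_state(); print(s, env.tip_extent)
E
```

```text
pics
53.74334691290893 [[0.595, -0.493, 0.635, -0.196], [-0.803, -0.343, 0.487, -0.583], [-0.022, -0.8, -0.6, 0.788], [0.0, 0.0, 0.0, 1.0]]
55.76727382996811 [[-0.016, -0.982, 0.188, 0.364], [-1.0, 0.018, 0.006, -0.011], [-0.009, -0.188, -0.982, 1.211], [0.0, 0.0, 0.0, 1.0]]
{'time_s': 0.1, 'joint_pos': array([ 1.19470723e+00,  3.79363827e-01,  1.73467774e+00,  1.58169624e-05,
        1.02846171e+00, -3.32884240e-02]), 'qvel': array([ 0.0001524 , -0.00146879, -0.00334826, -0.00019969, -0.00040328,
       -0.00159511]), 'tau': array([-1.53465018e-03, -7.65046263e+01, -4.35293233e+01,  6.52266084e-02,
        3.98413162e-02, -2.34150491e-05]), 'position': array([0.23516798, 0.65898339, 0.22137055]), 'ee_rot': array([-9.91785635e-05,  1.70566339e-01,  9.85346090e-01, -4.44432059e-04]), 'wrist_force': array([-0.64200791, -0.07180525,  0.17745091]), 'moment': array([-0.0300397 , -0.04370596,  0.04278121]), 'gripper_force': 0.0, 'gripper_width': 0.999982063976607} 0.008
```

View pics/top0.png

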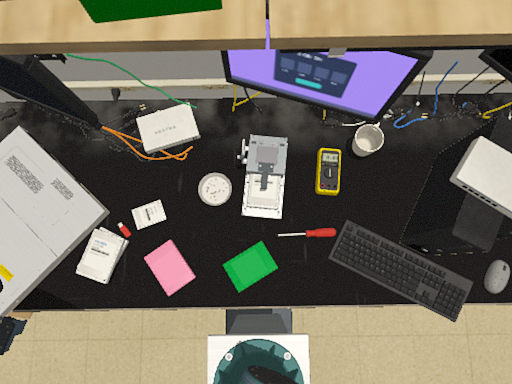

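View pics/scene0.png

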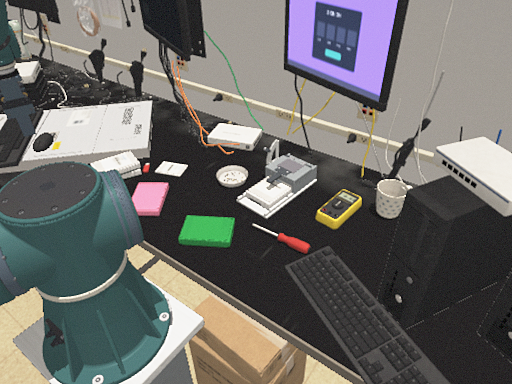

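The top view shows the tester at about (265,178), with its channel toward the robot. The dish is at (215,189), the meter at (328,172) and the driver at (308,233). Next I'll get coarse coordinates from the depth data.

Run:
```python
from h import *
d=dict(np.load('pics/top0.npz')); P=cloud(d)
for n,(u,v) in dict(cover=(268,155),coverL=(250,155),tab=(264,180),drive=(255,203),rail=(245,215),channelfront=(262,217),clamp=(243,153),dish=(215,189),meter=(328,172),bench=(200,230),bridge=(252,173)).items(): print(n,P[v,u].round(3))
c=cv2.resize(d['image'][125:225,190:350,::-1],None,fx=5,fy=5,interpolation=cv2.INTER_CUBIC); cv2.imwrite('pics/topc.png',c)
```

```text
cover [ 0.718 -0.045  0.071]
coverL [0.719 0.013 0.072]
tab [ 0.634 -0.031  0.072]
drive [ 0.565 -0.     0.04 ]
rail [0.531 0.034 0.005]
channelfront [ 0.523 -0.022  0.004]
clamp [0.712 0.034 0.116]
dish [0.622 0.136 0.002]
meter [ 0.664 -0.244  0.043]
bench [ 0.484  0.186 -0.001]
bridge [0.668 0.008 0.033]
```

View pics/topc.png

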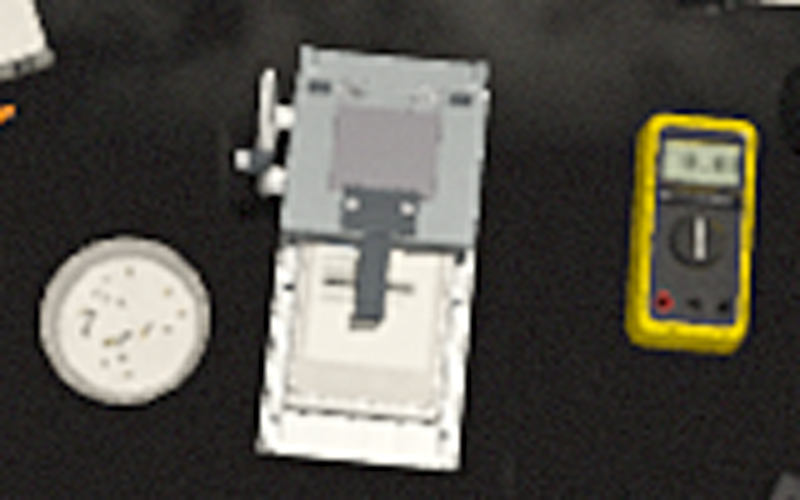

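The crop shows the cover hinge at the rear (about y=50 in the crop), the tab end at (362,325), the drive front at about y=405, and the clamp with its quadrant left of the cover at (255,160). I'll move over it with the wrist camera.

Run:
```python
from h import *
d=optics.camera('wrist'); s=read_state()
from scipy.spatial.transform import Rotation as R
q=s['ee_rot']; T=np.eye(4); T[:3,:3]=R.from_quat(np.r_[q[1:],q[0]]).as_matrix(); T[:3,3]=s['position']
C=np.linalg.inv(d['world_to_cam']); print((np.linalg.inv(T)@C).round(3), d['vertical_fov'],d['cx'],d['cy'])
a=-0.08
def quat(a): # tool down, tool x -> , tool y along tester y
    r=(R.from_euler('z',a)*R.from_quat([1,0,0,0])); x=r.as_quat(); return np.r_[x[3],x[:3]]
def quat2(a):
    r=(R.from_euler('z',a)*R.from_quat([0,1,0,0])); x=r.as_quat(); return np.r_[x[3],x[:3]]
for f in(quat,quat2):
    for p in ([.52,-.02,.34],[.5,-.02,.2],[.44,-.02,.06],[.63,-.03,.08]): 
        j=env.solve_ik(p,f(a)); print(f.__name__,p,None if j is None else np.round(j,2))
```

```text
[[-0.    -0.967 -0.254  0.072]
 [ 1.    -0.     0.    -0.   ]
 [-0.    -0.254  0.967 -0.164]
 [ 0.     0.     0.     1.   ]] 65.70646984690485 255.25983156966024 191.62728800669433
quat [0.52, -0.02, 0.34] [-0.08 -0.04  2.   -0.    1.18  1.57]
quat [0.5, -0.02, 0.2] [-0.09  0.09  2.14 -0.    0.9   1.56]
quat [0.44, -0.02, 0.06] [-0.1   0.27  2.3  -0.    0.58  1.55]
quat [0.63, -0.03, 0.08] [-0.08  0.47  1.92 -0.    0.75  1.57]
quat2 [0.52, -0.02, 0.34] [-0.08 -0.04  2.   -0.    1.18 -1.57]
quat2 [0.5, -0.02, 0.2] [-0.09  0.09  2.14 -0.    0.9  -1.58]
quat2 [0.44, -0.02, 0.06] [-0.1   0.27  2.3  -0.    0.58 -1.59]
quat2 [0.63, -0.03, 0.08] [-0.08  0.47  1.92 -0.    0.75 -1.58]
```

```bash
cat >> h.py <<'E'
from scipy.spatial.transform import Rotation as R
def quat(a):  # tool down, camera on the robot side, jaws along tester y
    x=(R.from_euler('z',a)*R.from_quat([0,1,0,0])).as_quat(); return np.r_[x[3],x[:3]]
def wcloud(d):
    h,w=d['depth'].shape; f=h/2/np.tan(np.radians(d['vertical_fov'])/2)
    v,u=np.mgrid[:h,:w]; x=u-d['cx'];y=v-d['cy']; r=np.hypot(x,y)+1e-9; t=np.tan(r/f); z=d['depth']
    p=np.stack([x/r*t*z,y/r*t*z,z,np.ones_like(z)],-1)
    P=(p@np.linalg.inv(d['world_to_cam']).T)[...,:3]; P[z==0]=np.nan; return P
def wray(d,u,v):
    f=d['depth'].shape[0]/2/np.tan(np.radians(d['vertical_fov'])/2)
    x=u-d['cx'];y=v-d['cy'];r=np.hypot(x,y)+1e-9;C=np.linalg.inv(d['world_to_cam'])
    g=C[:3,:3]@np.array([x/r*np.sin(r/f),y/r*np.sin(r/f),np.cos(r/f)]); return C[:3,3],g
E
python3 - <<'E'
from h import *
env.movep([.56,-.01,.32],quat(-.08)); d1=shot('wrist','w1')
env.move_l([.50,.07,.26]); shot('wrist','w2')
print(read_state()['time_s'])
for t in('w1','w2'): cv2.imwrite(f'pics/{t}b.png',cv2.resize(cv2.imread(f'pics/{t}.png'),(800,600),interpolation=cv2.INTER_CUBIC))
E
```

```text
3.825
```

View pics/w1b.png

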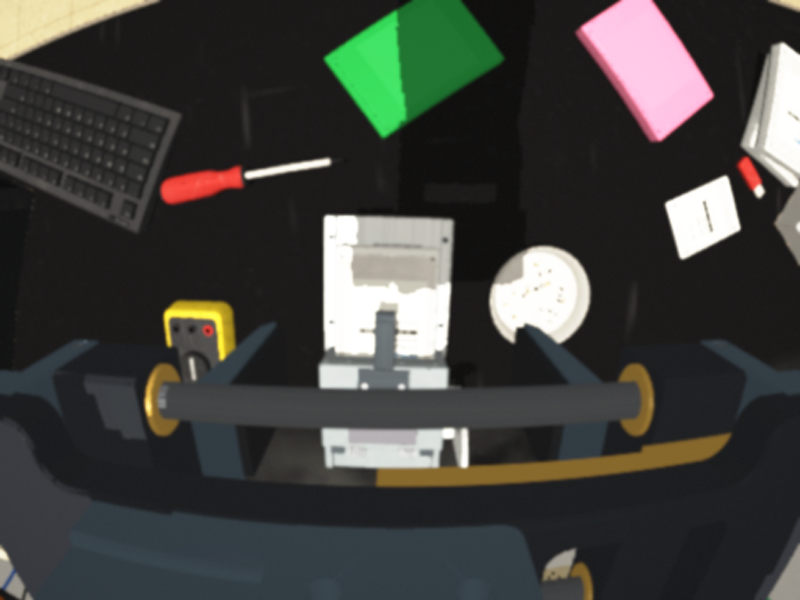

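View pics/w2b.png

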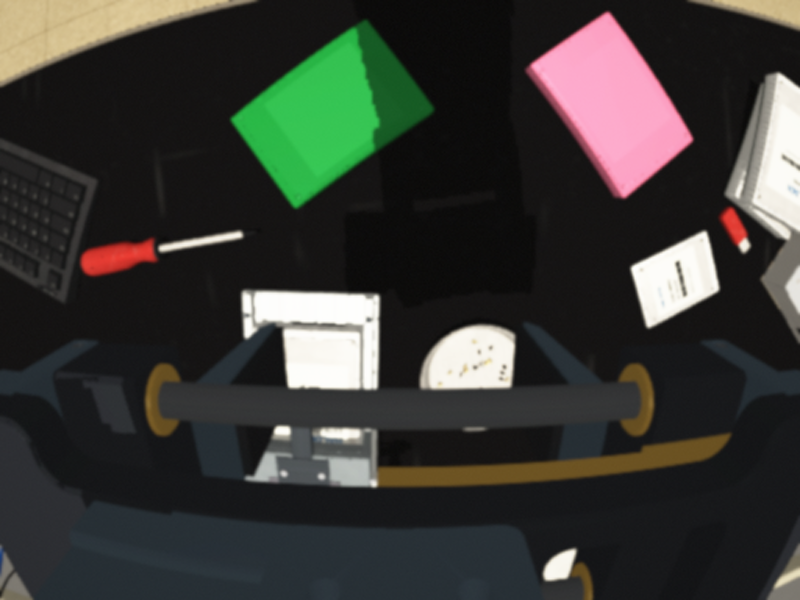

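w1 shows the tester's channel front edge at (327–453, 215), the drive front at about y=248, and the tab at (386, 310–360). The jaw bar hides part of the housing. w2 shows the channel front corners at (243,291) and (380,293). I'll fit the geometry from the depth clouds, with triangulation as a check.

```bash
cat > fit.py <<'E'
from h import *
L=lambda t:dict(np.load(f'pics/{t}.npz'))
src={'top':cloud(L('top0')),'scene':cloud(L('scene0')),'w1':wcloud(L('w1'))}
for n,P in src.items():
    m=(P[...,0]>.45)&(P[...,0]<.86)&(abs(P[...,1]+.035)<.14)
    if n=='w1': v=np.mgrid[:384,:512][0]; m&=v<228
    Q=P[m]; 
    print(n,'hist z(5mm bins -5..160):',np.histogram(Q[:,2],np.arange(-.005,.16,.005))[0])
    for lo,hi in((.012,.2),(.030,.048),(.062,.08)):
        S=Q[(Q[:,2]>lo)&(Q[:,2]<hi)]
        # drop sparse: raster open
        g=np.zeros((420,300),np.uint8); g[((S[:,0]-.45)*1000).astype(int).clip(0,419),((S[:,1]+.18)*1000).astype(int).clip(0,299)]=1
        g=cv2.morphologyEx(g,cv2.MORPH_CLOSE,np.ones((7,7))); g0=g; g=cv2.morphologyEx(g,cv2.MORPH_OPEN,np.ones((31,31)))
        c=max(cv2.findContours(g,0,1)[0],key=cv2.contourArea,default=None)
        if c is None: continue
        (y,x),s,a=cv2.minAreaRect(c); print(n,lo,'centre',round(.45+x/1000,3),round(-.18+y/1000,3),'size',np.round(s,0),'ang',round(a,2),'zmed',np.median(S[:,2]).round(4))
E
python3 fit.py
```

```text
top hist z(5mm bins -5..160): [1835 3921  590  195  172  147   36  263  610   59    7   21  183  126
  297  861   93    1    3    2    1    0    2    7   15   14    5    8
    1    0    0    0]
top 0.012 centre 0.669 -0.036 size [127. 235.] ang 6.63 zmed 0.0584
top 0.03 centre 0.608 -0.031 size [101. 112.] ang 7.13 zmed 0.0364
top 0.062 centre 0.71 -0.042 size [125. 101.] ang 5.31 zmed 0.0715
scene hist z(5mm bins -5..160): [1499 2009  356  135  228  154   86  342  417   35   52   54  109   79
  275  506   16    8   12   11   12   12    9   17   24   14    8    4
    2    0    0    0]
scene 0.012 centre 0.627 -0.056 size [121.  71.] ang 90.0 zmed 0.0384
scene 0.03 centre 0.622 -0.041 size [37. 40.] ang 90.0 zmed 0.0354
w1 hist z(5mm bins -5..160): [ 2087 12004  1451   250   828   555    87   695  3453     6     4     0
     0     0    29   364     0     0     0     0     0     0     0     0
     0     0     0     0     0     0     0     0]
w1 0.012 centre 0.607 -0.027 size [124. 115.] ang 4.76 zmed 0.0356
w1 0.03 centre 0.608 -0.027 size [101. 115.] ang 6.12 zmed 0.036
```

```bash
cat > fit2.py <<'E'
from h import *
from scipy.optimize import differential_evolution as DE
L=lambda t:dict(np.load(f'pics/{t}.npz'))
def model(x,y,s):
    z=np.zeros_like(x); ay=abs(y)
    z[(x>-.235)&(x<-.098)&(ay<.0615)]=.019; z[(x>-.235)&(x<-.098)&(ay<.0535)]=.008
    f=-.165-s; z[(x>f)&(x<f+.147)&(ay<.051)&(x<-.098)]=.036
    z[(x>-.098)&(x<.03)&(ay<.0615)]=.062; z[(x>-.098)&(x<0)&(ay<.063)]=.07
    z[(x>-.153)&(x<-.098)&(ay<.01)]=.0715; return z
def fit(Q):
    def c(p):
        co,si=np.cos(p[2]),np.sin(p[2]); dx,dy=Q[:,0]-p[0],Q[:,1]-p[1]
        x,y=co*dx+si*dy,-si*dx+co*dy
        k=~((y>.06)&(y<.1)&(x>-.1))
        return np.minimum(abs(Q[:,2]-model(x,y,p[3]))[k],.02).mean()
    r=DE(c,[(.71,.82),(-.09,.01),(-.2,.05),(.03,.07)],seed=1,tol=1e-6,popsize=20,maxiter=150); return r.x.round(4),round(r.fun,5)
A=[]
for n,P in {'top':cloud(L('top0')),'w1':wcloud(L('w1')),'w2':wcloud(L('w2'))}.items():
    m=(P[...,0]>.48)&(P[...,0]<.82)&(abs(P[...,1]+.035)<.095)&(P[...,2]<.09)&(P[...,2]>-.02)
    if n!='top': m&=np.mgrid[:384,:512][0]<(228 if n=='w1' else 205)
    Q=P[m]; A.append(Q); print(n,len(Q),fit(Q) if n!='w2' else '')
print('all',fit(np.vstack([A[0],A[0],A[1]])))
E
python3 fit2.py
```

```text
top 5296 (array([ 0.7597, -0.0472, -0.1148,  0.0431]), np.float64(0.00276))
w1 13049 (array([ 0.7606, -0.043 , -0.1057,  0.0446]), np.float64(0.00164))
w2 5763 
all (array([ 0.7594, -0.047 , -0.1239,  0.0442]), np.float64(0.0024))
```

Both views agree: hinge (0.760,-0.045), yaw about -0.11, drive 44 mm short. The heights match the text. Next is the clamp angle.

```bash
cat > clamp.py <<'E'
from h import *
import sys
L=lambda t:dict(np.load(f'pics/{t}.npz'))
def tf(P,p=(.760,-.045,-.11)):
    return (P-np.array([p[0],p[1],0]))@R.from_euler('z',p[2]).as_matrix()
if __name__=='__main__':
  for t in('top0','scene0'):
    d=L(t);P=tf(cloud(d)); m=(P[...,1]>.062)&(P[...,1]<.105)&(P[...,0]>-.12)&(P[...,0]<.03)&(P[...,2]>.025)
    vs,us=np.where(m); print(t,m.sum(),us.min(),us.max(),vs.min(),vs.max())
    for v,u in zip(vs,us):
        x,y,z=P[v,u]*1000; c=d['image'][v,u]
        if c.max()<110 or t=='top0': print((u,v),int(x),int(y),int(z),'r',int(np.hypot(x,z-66)),'a',np.arctan2(z-66,-x).round(2),c)
    s=(slice(115,185),slice(215,295)) if t=='top0' else (slice(125,215),slice(230,330))
    cv2.imwrite(f'pics/c_{t}.png',cv2.resize(d['image'][s][:,:,::-1],None,fx=6,fy=6,interpolation=cv2.INTER_CUBIC))
E
python3 clamp.py
python3 -c "
import cv2,numpy as np
a=cv2.imread('pics/c_top0.png');b=cv2.imread('pics/c_scene0.png')
h=540;o=np.zeros((h,1080,3),np.uint8);o[:420,:480]=a;o[:540,480:]=b;cv2.imwrite('pics/cc.png',cv2.resize(o,(800,400)))"
```

```text
top0 100 238 248 139 162
(np.int64(244), np.int64(139)) -13 74 125 r 61 a 1.35 [206 203 194]
(np.int64(244), np.int64(140)) -17 73 128 r 65 a 1.29 [215 211 203]
(np.int64(243), np.int64(141)) -22 76 133 r 70 a 1.24 [220 218 211]
(np.int64(244), np.int64(141)) -24 72 137 r 75 a 1.25 [183 179 172]
(np.int64(243), np.int64(142)) -25 76 131 r 70 a 1.2 [217 216 207]
(np.int64(244), np.int64(142)) -25 72 130 r 69 a 1.2 [174 172 163]
(np.int64(243), np.int64(143)) -28 75 130 r 70 a 1.16 [226 223 215]
(np.int64(244), np.int64(143)) -28 72 130 r 70 a 1.16 [159 157 150]
(np.int64(245), np.int64(143)) -12 72 85 r 23 a 1.0 [67 67 61]
(np.int64(243), np.int64(144)) -32 75 133 r 74 a 1.12 [227 225 216]
(np.int64(244), np.int64(144)) -28 73 122 r 62 a 1.1 [147 145 139]
(np.int64(245), np.int64(144)) -14 72 82 r 22 a 0.84 [78 77 73]
(np.int64(243), np.int64(145)) -35 74 132 r 75 a 1.08 [220 217 209]
(np.int64(244), np.int64(145)) -31 72 120 r 62 a 1.05 [148 145 140]
(np.int64(245), np.int64(145)) -17 72 79 r 22 a 0.67 [93 91 88]
(np.int64(243), np.int64(146)) -38 74 132 r 77 a 1.04 [215 213 204]
(np
[... 5873 characters left out ...]
 np.int64(149)) -69 78 115 r 85 a 0.62 [87 92 98]
(np.int64(268), np.int64(149)) -72 72 119 r 89 a 0.64 [72 77 77]
(np.int64(265), np.int64(150)) -73 84 111 r 86 a 0.55 [87 86 88]
(np.int64(266), np.int64(150)) -71 82 111 r 84 a 0.57 [89 88 96]
(np.int64(267), np.int64(150)) -74 74 115 r 89 a 0.59 [82 86 86]
(np.int64(268), np.int64(150)) -72 72 115 r 88 a 0.6 [69 70 75]
(np.int64(269), np.int64(150)) -69 69 115 r 85 a 0.62 [63 64 68]
(np.int64(267), np.int64(151)) -73 75 111 r 86 a 0.55 [67 73 74]
(np.int64(268), np.int64(151)) -76 68 115 r 90 a 0.57 [55 59 61]
(np.int64(269), np.int64(151)) -66 72 108 r 79 a 0.57 [66 69 69]
(np.int64(271), np.int64(159)) -49 77 66 r 49 a 0.01 [101 102  99]
```

View pics/cc.png

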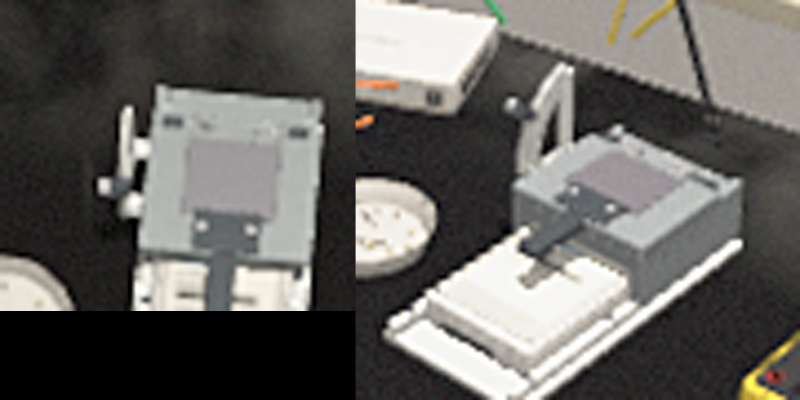

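The clamp body spans about 0.57–0.71 rad at r≈88 mm in both views, so the target is about 0.64 rad. Now the push.

```bash
cat >> h.py <<'E'
HX,HY,YW=.760,-.045,-.11
def W(x,y,z): return np.array([HX,HY,0])+R.from_euler('z',YW).apply([x,y,z])
def Tl(p): return R.from_euler('z',-YW).apply(np.asarray(p)-[HX,HY,0])
E
python3 - <<'E'
from h import *
eoat.gripper_close()
env.movep(W(-.256,0,.12),quat(YW)); env.move_l(W(-.256,0,.022),vel=.12)
print(read_state()['time_s'],read_state()['wrist_force'])
g=env.move_l(W(-.176,0,.022),vel=.05,guard=12)
s=read_state(); print(g,s['time_s'],Tl(s['position']).round(4),s['wrist_force'])
E
```

```text
6.8583 [-0.57453376  0.31960035  0.36388937]
True 8.1667 [-0.1839  0.      0.0215] [-0.18699731 -0.56985962  0.18849259]
```

Run:
```python
from h import *
g=env.move_l(W(-.172,0,.022),vel=.02,guard=15)
s=read_state(); print(g,s['time_s'],Tl(s['position']).round(4),s['wrist_force'])
env.wait(.3); s=read_state(); print(Tl(s['position']).round(4),s['wrist_force'])
d=shot('top','top1'); P=cloud(d); Q=R.from_euler('z',-YW).apply((P.reshape(-1,3)-[HX,HY,0])).reshape(P.shape)
m=(abs(Q[...,2]-.036)<.006)&(Q[...,0]<-.1)&(Q[...,0]>-.24)&(abs(Q[...,1])<.05)
for lo in(-.045,-.035,-.025,.025,.035):
    k=m&(Q[...,1]>lo)&(Q[...,1]<lo+.01); print(lo,np.sort(Q[...,0][k])[:3].round(4))
d=shot('wrist','w3')
cv2.imwrite('pics/w3b.png',cv2.resize(d['image'][:,:,::-1],(800,600),interpolation=cv2.INTER_CUBIC))
```

```text
True 8.4583 [-0.184   0.      0.0209] [ 0.14559934  0.09678479 -0.18502742]
[-0.1844  0.      0.0207] [-0.04516742 -0.28968294 -0.26274634]
-0.045 []
-0.035 []
-0.025 []
0.025 []
0.035 []
```

View pics/w3b.png

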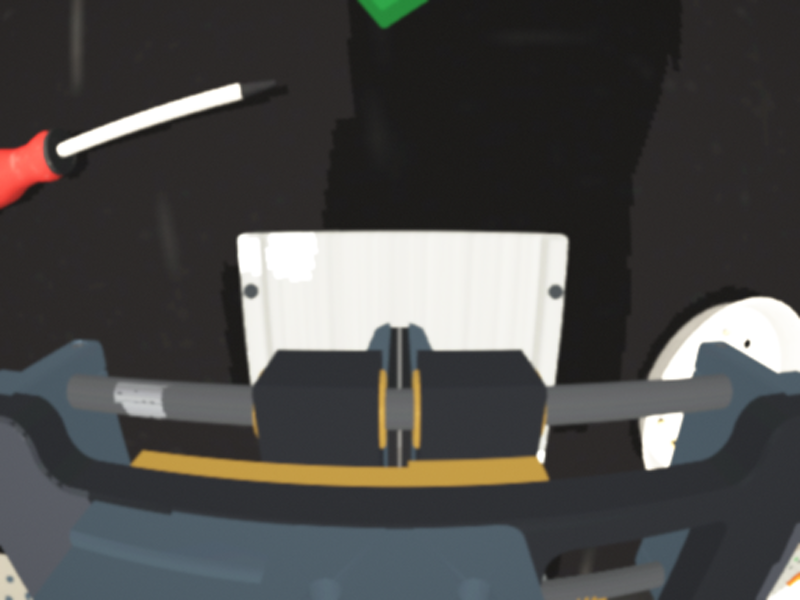

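The channel front is at y≈235, the closed jaws are in the channel, and the dish and driver are undisturbed. The second push stopped hard at once. I'll do one firmer push, back off, and measure where the drive front lies.

Run:
```python
from h import *
g=env.move_l(W(-.172,0,.022),vel=.02,guard=28)
s=read_state(); print(g,s['time_s'],Tl(s['position']).round(4),s['wrist_force'])
env.move_l(W(-.24,0,.022),vel=.15); env.move_l(W(-.24,0,.24),vel=.25)
d=shot('wrist','w4'); d2=shot('top','top2'); print(read_state()['time_s'])
for n,P in(('w',wcloud(d)),('t',cloud(d2))):
    Q=R.from_euler('z',-YW).apply((P.reshape(-1,3)-[HX,HY,0])).reshape(P.shape)
    for a,b in((-.04,-.02),(.02,.04)):
        k=(Q[...,1]>a)&(Q[...,1]<b)
        h=[np.nanmedian(Q[...,2][k&(abs(Q[...,0]-x)<.001)])if (k&(abs(Q[...,0]-x)<.001)).any() else 0 for x in np.arange(-.18,-.155,.002)]
        print(n,a,np.round(h,3))
        h=[(k&(abs(Q[...,0]-x)<.0015)&(abs(Q[...,2]-.008)<.006)).sum() for x in np.arange(-.245,-.225,.002)]
        print('  front edge -.245..',h)
cv2.imwrite('pics/w4b.png',cv2.resize(d['image'][:,:,::-1],(800,600),interpolation=cv2.INTER_CUBIC))
```

```text
True 9.1917 [-0.184  -0.      0.0204] [ 1.07145966  0.14501152 -0.1242627 ]
10.8417
w -0.04 [0.01  0.009 0.009 0.009 0.009 0.009 0.009 0.009 0.    0.    0.    0.
 0.   ]
  front edge -.245.. [np.int64(2), np.int64(2), np.int64(0), np.int64(0), np.int64(28), np.int64(31), np.int64(40), np.int64(29), np.int64(30), np.int64(29)]
w 0.02 [0.009 0.009 0.009 0.009 0.009 0.009 0.008 0.009 0.    0.    0.    0.
 0.   ]
  front edge -.245.. [np.int64(4), np.int64(4), np.int64(1), np.int64(2), np.int64(22), np.int64(32), np.int64(38), np.int64(28), np.int64(31), np.int64(30)]
t -0.04 [0.913 0.913 0.913 0.913 0.913 0.913 0.913 0.913 0.912 0.913 0.913 0.913
 0.913]
  front edge -.245.. [np.int64(0), np.int64(0), np.int64(0), np.int64(0), np.int64(0), np.int64(0), np.int64(0), np.int64(0), np.int64(0), np.int64(0)]
t 0.02 [0.913 0.912 0.913 0.913 0.912 0.912 0.912 0.912 0.912 0.912 0.912 0.912
 0.912]
  front edge -.245.. [np.int64(0), np.int64(0), np.int64(0), np.int64(0), np.int64(0), np.int64(0), np.int64(0), np.int64(0), np.int64(0), np.int64(0)]
```

View pics/w4b.png

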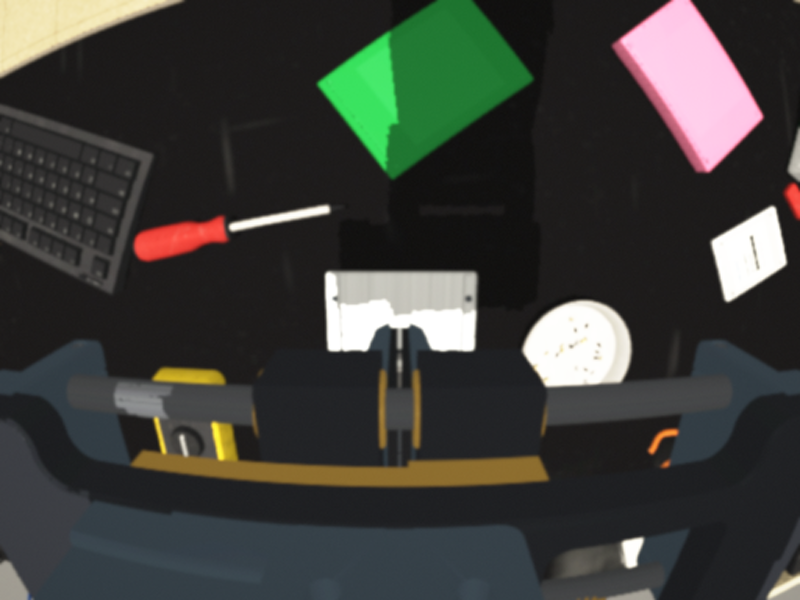

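The channel front edge sits at -0.2375 in my frame instead of -0.235, so the hinge is about 2 mm nearer than I had it. The push contact (-0.184 becomes about -0.1815, home being -0.181) therefore means the drive is home. Yaw and lateral fit check out, with both front corners at row 272. Next I'll grasp the tab.

```bash
sed -i 's/HX,HY,YW=.760/HX,HY,YW=.758/' h.py
python3 - <<'E'
from h import *
eoat.gripper_open()
env.move_l(W(-.13,0,.17),vel=.2)
g=env.move_l(W(-.13,0,.055),vel=.1,guard=12); s=read_state(); print(g,Tl(s['position']).round(4))
if not g:
    eoat.gripper_close(); env.wait(.2)
    s=read_state(); print(s['time_s'],s['gripper_width'],s['gripper_force'],s['wrist_force'],Tl(s['position']).round(4))
E
```

```text
False [-0.1295  0.      0.0557]
15.6083 0.21749301101347965 30.001429743133485 [ 1.20038171 14.71558524 -0.77405096] [-0.13    0.0014  0.055 ]
```

Run:
```python
from h import *
y=.004
env.move_l(W(-.13,y,.055),vel=.05); s=read_state(); print(s['wrist_force'],Tl(s['position']).round(4))
for a in np.linspace(.08,.64,8):
    env.move_l(W(-.13*np.cos(a),y,.055+.13*np.sin(a)),vel=.06)
    s=read_state(); print(round(a,2),s['wrist_force'].round(1),Tl(s['position']).round(4),round(s['gripper_width'],3))
print(s['time_s'])
for n in('scene','top'): shot(n,n+'3')
from clamp import tf
for n in('scene','top'):
    d=dict(np.load(f'pics/{n}3.npz')); P=tf(cloud(d),(HX,HY,YW)); 
    # cover plane: interior points with |y|<.055
    m=(abs(P[...,1])<.055)&(P[...,0]<-.01)&(P[...,0]>-.09)&(P[...,2]>.06)&(P[...,2]<.16)
    Q=P[m]; a=np.arctan2(Q[:,2]-.066,-Q[:,0]); print(n,len(Q),np.polyfit(Q[:,0],Q[:,2],1), np.median(a))
d=dict(np.load('pics/scene3.npz')); a=d['image'][105:205,220:340,::-1]; b=np.load('pics/top3.npz')['image'][115:215,205:325,::-1]
cv2.imwrite('pics/f.png',cv2.resize(np.hstack([a,b]),None,fx=3.3,fy=3.3,interpolation=cv2.INTER_CUBIC))
```

```text
[ -3.25722278 -22.93378762   0.77891053] [-0.1302  0.0019  0.0549]
0.08 [ -0.9 -22.5  -4.1] [-0.1298  0.0019  0.0651] 0.215
0.16 [ -1.7 -22.7  -5.9] [-0.1288  0.0019  0.0753] 0.214
0.24 [ -3.1 -21.2  -5.5] [-0.1269  0.0019  0.0854] 0.216
0.32 [ -3.5 -20.3  -5.6] [-0.1242  0.0019  0.0952] 0.219
0.4 [ -3.8 -20.   -6.2] [-0.1208  0.0019  0.1048] 0.218
0.48 [ -5.3 -20.1  -4.4] [-0.1166  0.0019  0.1141] 0.215
0.56 [ -6.1 -18.8  -3.9] [-0.1117  0.0019  0.123 ] 0.216
0.64 [ -8.3 -19.1  -2.9] [-0.1059  0.0018  0.1315] 0.217
18.4583
scene 97 [-0.57345829  0.06848015] 0.642123879580381Traceback (most recent call last):
  File "<stdin>", line 14, in <module>
    raise TypeError("expected non-empty vector for x")
TypeError: expected non-empty vector for x
```

Run:
```python
from h import *
from clamp import tf
a=.64
env.move_l(W(-.13*np.cos(a),.0022,.056+.13*np.sin(a)),vel=.03); env.wait(.2)
s=read_state(); p=Tl(s['position']); print(s['wrist_force'].round(1),p.round(4),'angle by z',np.arcsin((p[2]-.055)/.13),'by x',np.arccos(-p[0]/.13))
d=shot('scene','scene4'); P=tf(cloud(d),(HX,HY,YW)); im=d['image']
m=(P[...,1]>.06)&(P[...,1]<.105)&(P[...,0]>-.12)&(P[...,0]<0)&(P[...,2]>.08)
for v,u in zip(*np.where(m)):
    x,y,z=P[v,u]*1000
    if np.hypot(x,z-66)>60: print((int(u),int(v)),int(x),int(y),int(z),int(np.hypot(x,z-66)),np.arctan2(z-66,-x).round(2),im[v,u])
cv2.imwrite('pics/f.png',cv2.resize(im[120:190,235:325,::-1],None,fx=8,fy=8,interpolation=cv2.INTER_CUBIC))
```

```text
[ -0.4  -8.7 -12.2] [-0.1053  0.0017  0.1326] angle by z 0.6392032062308255 by x 0.6265963478930191
(263, 114) -76 88 245 195 1.17 [111 108 106]
(264, 114) -74 85 245 194 1.18 [123 120 117]
(265, 114) -70 84 244 191 1.19 [113 113 110]
(266, 114) -71 79 246 194 1.19 [115 112 104]
(267, 114) -65 80 244 189 1.22 [99 99 97]
(261, 115) -83 90 244 196 1.13 [116 115 109]
(262, 115) -83 86 245 197 1.14 [113 110 108]
(263, 115) -78 86 243 194 1.15 [31 30 35]
(264, 115) -79 81 245 196 1.15 [44 50 50]
(265, 115) -75 80 244 193 1.17 [45 45 52]
(266, 115) -74 77 245 193 1.18 [37 39 46]
(267, 115) -73 74 245 193 1.18 [34 30 38]
(268, 115) -70 72 244 192 1.2 [43 47 50]
(269, 115) -67 70 244 190 1.21 [56 63 65]
(259, 116) -93 89 244 202 1.09 [113 109 109]
(260, 116) -91 87 244 201 1.1 [108 107 105]
(261, 116) -94 80 247 204 1.09 [58 58 63]
(262, 116) -88 81 245 200 1.11 [59 60 63]
(263, 116) -87 78 245 199 1.12 [31 32 37]
(264, 116) -86 74 246 200 1.12 [48 44 49]
(265, 116) -83 73 246 198 1.14 [36 38 39]
(266, 116) -78 73 244 194 1.16 [41 39 46]
(267, 116) -82 66 248 199 1.15 [40 41 43]
(268, 116) -
[... 4812 characters left out ...]
57 [57 61 57]
(268, 151) -70 72 112 84 0.58 [85 84 85]
(268, 152) -64 77 103 74 0.52 [135 134 128]
(269, 152) -59 77 100 68 0.53 [122 124 120]
(268, 153) -62 78 97 70 0.47 [160 154 149]
(269, 153) -63 74 99 71 0.49 [147 143 141]
(268, 154) -63 78 94 69 0.42 [179 178 169]
(269, 154) -60 75 93 67 0.43 [155 153 149]
(268, 155) -70 72 95 76 0.4 [180 175 169]
(269, 155) -62 74 91 67 0.38 [151 149 145]
(267, 156) -71 76 90 75 0.33 [150 147 139]
(268, 156) -67 74 89 71 0.34 [176 172 164]
(269, 156) -63 73 87 67 0.33 [155 154 148]
(267, 157) -67 79 83 69 0.26 [156 151 148]
(268, 157) -68 74 86 71 0.29 [175 171 164]
(269, 157) -62 75 82 64 0.26 [151 150 143]
(267, 158) -69 77 80 70 0.21 [173 168 161]
```

View pics/f.png

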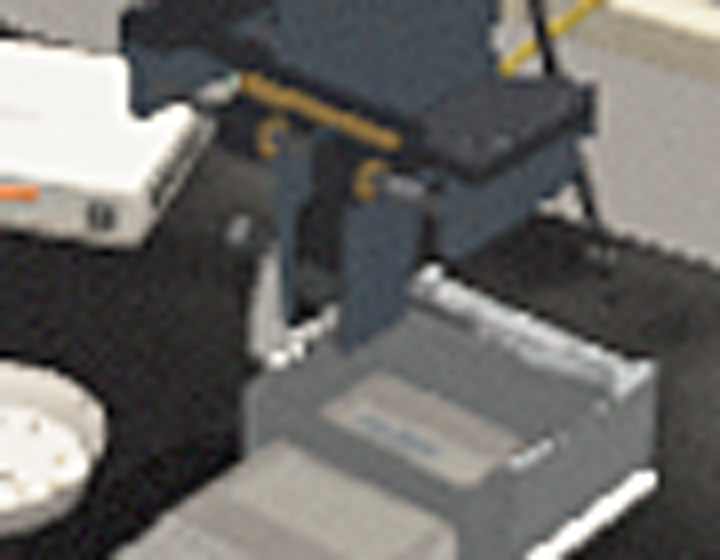

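The scene shows the cover edge-on, a thin line from (420,275) to (650,370) at the hinge. That is what a lift of about 0.64 rad looks like from this camera. The drive label is visible inside and the clamp is beside the left finger, unmoved (span 0.57–0.69, centre 0.63). I'll check the cover's angle numerically before handing in.

Run:
```python
from h import *
from clamp import tf
d=dict(np.load('pics/scene4.npz'));P=tf(cloud(d),(HX,HY,YW))
m=(P[...,1]>-.066)&(P[...,1]<-.022)&(P[...,0]<.02)&(P[...,0]>-.12)&(P[...,2]>.068)&(P[...,2]<.14)
Q=P[m]; 
for q in Q[np.argsort(Q[:,0])][::max(1,len(Q)//25)]: print((q*1000).astype(int),np.arctan2(q[2]-.066,-q[0]).round(2))
d=shot('wrist','w5'); P=tf(wcloud(d),(HX,HY,YW)); x,y,z=P[...,0],P[...,1],P[...,2]
m=(abs(y)<.009)&(x<-.1)&(x>-.17)&(z>.1)&(z<.19); print('wrist tab pts',m.sum(), (P[m][::max(1,m.sum()//10)]*1000).astype(int).tolist())
m=(abs(y)>.02)&(abs(y)<.065)&(x<-.0)&(x>-.12)&(z>.07)&(z<.15); print('wrist cover pts',m.sum(),(P[m][::max(1,m.sum()//12)]*1000).astype(int).tolist())
m=(abs(y)<.045)&(x>-.2)&(x<-.14)&(abs(z-.036)<.006); print('drive front x',np.sort(x[m])[:5].round(4) if m.any() else None)
P=tf(cloud(dict(np.load('pics/scene4.npz'))),(HX,HY,YW));x,y,z=P[...,0],P[...,1],P[...,2]
m=(abs(y)<.045)&(x>-.2)&(x<-.1)&(abs(z-.036)<.004); print('drive front, scene',np.percentile(x[m],[1,3,5]).round(4))
s=read_state(); print(s['time_s'],s['gripper_force'],s['wrist_force'].round(1),Tl(s['position']).round(4))
```

```text
[-83 -27 121] 0.59
[-82 -57 126] 0.63
[-80 -53 120] 0.59
[-80 -37 120] 0.59
[-79 -60 122] 0.62
[-79 -40 117] 0.57
[-78 -43 125] 0.65
[-77 -62 118] 0.6
[-77 -58 116] 0.58
[-76 -38 118] 0.6
[-74 -32 122] 0.65
[-70 -57 120] 0.66
[-66 -62 117] 0.65
[-63 -28 115] 0.66
[-62 -23 116] 0.68
[-58 -60 111] 0.66
[-54 -33 109] 0.67
[-49 -34 107] 0.69
[-47 -61  98] 0.6
[-43 -62 100] 0.68
[-42 -61  96] 0.62
[-34 -64  93] 0.67
[-32 -50  94] 0.71
[-29 -61  85] 0.58
[-23 -56  88] 0.76
[-18 -61  76] 0.5
[-15 -59  81] 0.78
[ -9 -59  74] 0.72
[ -6 -61  73] 0.87
[ -2 -37  73] 1.24
[  0 -27  75] 1.61
[  1 -51  73] 1.8
[  5 -45  68] 2.68
wrist tab pts 1252 [[-121, -8, 128], [-125, 1, 153], [-124, -5, 155], [-122, 5, 155], [-120, -2, 156], [-119, 6, 157], [-116, -4, 155], [-113, 3, 151], [-112, -8, 155], [-107, -2, 147], [-100, -8, 180]]
wrist cover pts 0 []
drive front x [-0.165  -0.1649 -0.1649 -0.1649 -0.1648]
drive front, scene [-0.1657 -0.1644 -0.1631]
19.1083 30.0070629757829 [ -0.7  -7.1 -12.1] [-0.1053  0.0017  0.1326]
```

The cover measures about 0.63 rad, matching the clamp centre at 0.63. The drive front is at -0.165, exactly home, and the grip is firm. Handing in.

```bash
python3 -c "
from h import *
print(job.close_job())"
```

```text
the job is handed in; nothing more can be done
None
```

I handed the job in at about 19 s of the 48 s allowed, with the drive home against the stop (front end measured at 165 mm from the hinge, as specified) and the gripper holding the cover at about 0.63 rad, in line with the index clamp; the judge's verdict was not shown.

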